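Check a sample jar into the pen through its one-way swing gate

ROBOT

A 6-joint arm with a two-finger parallel gripper is mounted at the origin on a cart in front of the work surface, level with it; the furniture and walls round the work are solid. World frame = base frame: x ahead of the robot, y to its left, z up, the work surface at z = 0. Lengths are in mm, angles in rad, forces in N, time in s.
With the tool pointing down it reaches from about 275 to 1000 mm from the base axis. Payload 8.4 kg.
Tool frame: the origin (TCP) lies at the very end of the fingers, on their centre line; the grasp point (between the pads) lies behind it (r.grip_point_offset is the x of the grasp point in the tool frame, in mm); x points along the fingers, z is the direction in which the jaws open and shut, and the axes are right-handed (so a half turn about x gives the same grasp; the last joint's range is limited). The gripper opens to 85 mm and grips with 20 to 120 N. Pads are 22 mm wide; open, the fingers measure 114 mm over their backs; the gripper's body (76 mm by 85 mm) begins 54 mm behind the grasp point. The pads swing forward as they close: fully open they stand 13 mm farther back than shut.
Start: joints at [1.224, 0.353, 1.633, -0, 1.155, -0.002], TCP at [211.254, 588.217, 231.281] pointing down, gripper open.
Joint ranges: [-2.63, 2.63], [-0.92, 2.1], [0.06, 2.66], [-1.3, 4.44], [0, 2.69], [-3.02, 3.02]. Speed limits (rad/s): [2.22, 2.22, 2.79, 3.14, 3.14, 3.14].

INTERFACE

Orientations are given as [roll, pitch, yaw] about the fixed x, y, z axes, in that order (R = Rz(yaw) Ry(pitch) Rx(roll)).
In Python, from rig import r, vision, order gives the robot as it stands. The module is installed in compiled form; this text tells all that it offers.
- The arm moves only by the tool step_arm, never from a script. Its argument "rows" is a list of rows, each a list of 7 numbers: the shift along the world's x, y, z in mm, then the turn, a rotation vector about the world's x, y, z in rad, then the finger opening in mm, from 0 to 85.4. A call has exactly 8 rows; each row is the pose to reach, as a shift and turn from the pose measured when the call began; what a row does not reach only later rows make up. A row lasts 1/8 s, in which the tool goes at most 62.5 mm and 10.7 degrees, less where a joint would pass 70% of its speed; a pose out of reach is approached as far as the arm can. A call with a gripper value outside its range is refused whole. The fingers move at their own pace and stop on an object; "force" is the grip in N (left out, the last holds). Time passes only in rows, so rows that repeat a pose let the fingers close, or fill a call up. It gives the time, the measured TCP pose, the force and the opening at its end, in the units of the state.
- r.sense(): the state, without advancing time (a new reading comes with each control period).
- vision.grab_frame(name): name is "side" or "top"; returns (picture, depth): 420x560x3 uint8, red, green, blue; 420x560 float32, mm along the optical axis (not along the pixel's ray), 0 where there is no reading.
- vision.camera_info(name): a dict with "K" (3x3 intrinsics, pixels), "origin" and "attitude" of the camera in the world. Camera axes: x right, y down, z forward; pixel columns grow to the right and rows downward; lengths in mm; the calibration is good to about 2 mm. A picture is of the moment at which its call begins. camera_info takes no time and is no camera call.
- order.sign_off(): hands the job in, once; it reports no verdict.
The state is a dict: "clock": time; "qpos": joint angles; "qvel": joint speeds; "joint_efforts": joint torques, N m; "eef_pos": TCP position; "tcp_rot": TCP orientation; "contact_force": force on the tool from outside, world axes, zero at the start; "wrist_torque": the same for the moment, N m; "opening": opening from 0.0 (shut) to 1.0 (fully open).
Only numpy, scipy, OpenCV 4.12 (cv2) and the standard library are available. Lean on these libraries where they do the work, as an engineer would, in place of code of your own. Each camera call takes 0.05 s, during which the arm holds its last target.

TASK

Check in the green-lidded sample jar: set it upright in the flared entry of the metal pen, then push it along the bench so that the jar itself swings the orange gate open, never carrying it over the top. Leave it standing inside the pen with the gate sprung fully shut behind it, keep it upright all the while, and leave the other things where they stand.

Things in the scene. Friction and masses are not known exactly. Their poses are not given: they have to be found in the camera images.
- green_jar_center (a point): Centre (half-way up, 33 mm above its underside) of the white plastic sample jar with a GREEN screw lid, 52 mm across, 67 mm tall (lid 48 mm across from 50 mm up), about 0.12 kg; it stands loose on the bench, to the right or to the left of the pen. Pushed up to 45 mm above the bench it slides without tipping.
- green_jar: The same green-lidded jar; origin at the centre of its underside, z axis up along the jar
- pen: Open-topped metal pen fixed to the bench, no floor (the jar slides on the bench). Origin: on the bench, middle of the gateway; x points inwards along the lane, y to the left across it. Walls 43 mm tall, 4 mm thick; lane 74 mm wide (y -0.037 to +0.037) from x = -0.06; inside, the left wall stands at y = +0.05, the end wall at x = +0.145. From x = -0.06 out to -0.11 the walls flare to a mouth 114 mm wide.
- gate (a joint): Angle of the orange gate (rad): 0 shut, growing as it swings inwards (the only way), stop at 1.55. Panel 4 mm thick, 5 to 37 mm above the bench, 77 mm long from its upright hinge at x = 0, y = +0.043 of the pen. A weak spring shuts it (under 1 N at the free edge). The jar has passed it once its centre is some 70 mm inside; it then shuts once nothing stands in its way.
- gate_free_edge (a point): Middle of the gate's free upright edge, 21 mm above the bench
- blue_jar: White plastic sample jar with a BLUE screw lid, 58 mm across, 83 mm tall; a bystander; origin at the centre of its underside
- wash_bottle: White wash bottle with a bent red spout, 65 mm across, 175 mm tall; a bystander; origin at the centre of its underside
- sample_vial: Small clear glass vial with a black cap, 27 mm across, 56 mm tall; a bystander; origin at the centre of its underside
- tape_roll: Roll of grey tape lying flat, 72 mm across, 19 mm thick; a bystander; origin at the centre of its underside
- brass_weight: Knobbed brass weight, 25 mm across, 30 mm tall; a bystander; origin at the centre of its underside
Things that resemble listed ones, but are neither listed nor needed, are in the scene too. Leave any brown look-alike of the green_jar alone.

How it is judged (in metres and radians):
On the way, in this order (a step that is already met when the one before it is completed fails the run):
1. the green jar stands upright on the bench in the entry, before the shut gate (angle between green_jar's own z axis and vertical below 0.15 rad and height (world z) of green_jar_center below 0.045 m and y of green_jar_center in the frame of pen between -0.03 and 0.03 m and x of green_jar_center in the frame of pen between -0.12 and -0.02 m and value of joint gate below 0.15 rad), for 0.1 s.
2. the green jar, upright and on the bench, is in the gateway, touching the gate and holding it open (angle between green_jar's own z axis and vertical below 0.15 rad and height (world z) of green_jar_center below 0.045 m and y of green_jar_center in the frame of pen between -0.03 and 0.03 m and x of green_jar_center in the frame of pen between -0.005 and 0.07 m and value of joint gate above 0.5 rad and contact force between green_jar and gate above 0.02 N), for 0.02 s.
At the end, for the whole second after the job is handed in: The green-lidded jar stands upright (within 0.15 rad) and at rest on the bench inside the pen, wholly beyond the gateway, and the gate is shut (below 0.06 rad) (angle between green_jar's own z axis and vertical below 0.15 rad and height (world z) of green_jar_center below 0.045 m and y of green_jar_center in the frame of pen between -0.03 and 0.03 m and x of green_jar_center in the frame of pen between 0.026 and 0.13 m and value of joint gate below 0.06 rad and linear speed of green_jar below 0.02 m/s); the robot touches nothing.
It fails at once if the green jar tipped over (leaning more than 0.6 rad) (angle between green_jar's own z axis and vertical above 0.6 rad).
It fails at once if another thing moved more than 40 mm (distance of any of blue_jar, wash_bottle, sample_vial, tape_roll, brass_weight from where it was at the start of the episode above 0.04 m).
It also fails if it takes over 67 s, if anything falls off the work surface, if the arm or the gripper's body presses on something with over 40 N, if the wrist force passes 120 N, or if a joint passes its speed limit or range.

## Working session

There is one attempt and no reset: what is moved stays moved. The work goes in short steps, Python scripts to look and compute and a tool call to move; the robot and the scene stay as the last step left them, time stands still between calls to the robot, and variables do not carry over. Pictures are saved under pics/ and viewed, and the job is handed in when it is done.

Besides the shell and the picture viewer there is one more tool, called after "Request:" in YAML: its name, and indented under it one key for each argument. step_arm: Moves the arm, as the interface text tells. Its arguments: {"type":"object","properties":{"rows":{"type":"array"},"force":{"type":"number"}},"required":["rows"]}

```bash
mkdir -p pics
python3 - <<'E'
from rig import r, vision
import cv2,numpy as np
for n in("side","top"):
    p,d=vision.grab_frame(n); cv2.imwrite(f"pics/{n}0.png",p[:,:,::-1]); np.savez(f"{n}0.npz",p=p,d=d)
    print(n,vision.camera_info(n))
s=r.sense();print(s,r.grip_point_offset)
E
```

```text
side {'K': array([[446.15995214,   0.        , 277.31376564],
       [  0.        , 446.15995214, 213.96261464],
       [  0.        ,   0.        ,   1.        ]]), 'origin': array([ 584.30689971, 1118.49125093,  845.52229734]), 'attitude': array([-2.20333147,  0.02099395,  3.1250859 ])}
top {'K': array([[519.69348875,   0.        , 279.50058096],
       [  0.        , 519.69348875, 206.76503735],
       [  0.        ,   0.        ,   1.        ]]), 'origin': array([ 331.00763124,   53.63558794, 1543.30567314]), 'attitude': array([-2.95999986e+00, -7.26896577e-05, -1.59000810e+00])}
{'clock': 0.1, 'qpos': array([ 1.22361131e+00,  3.53614172e-01,  1.63404958e+00,  2.17638337e-05,
        1.15517565e+00, -2.38592404e-03]), 'qvel': array([ 1.46019644e-03,  2.00253083e-05, -2.71554969e-03, -1.07680260e-03,
       -6.06614841e-05, -4.91572297e-04]), 'joint_efforts': array([ 1.50414835e-03, -6.06356907e+01, -3.42821574e+01,  1.46243187e-04,
        4.11115630e-03,  8.33550104e-06]), 'eef_pos': array([211.09875626, 587.82941842, 230.6190641 ]), 'tcp_rot': array([ 3.12324658,  1.56954942, -1.93395029]), 'contact_force': array([-0.18493947,  0.02484987, -0.27380703]), 'wrist_torque': array([ 0.0252307 ,  0.05078747, -0.04602828]), 'opening': 0.9979301606533971} -18.700000000000003
```

View pics/side0.png

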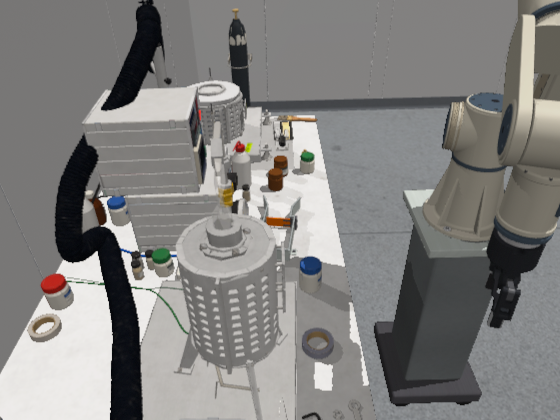

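View pics/top0.png

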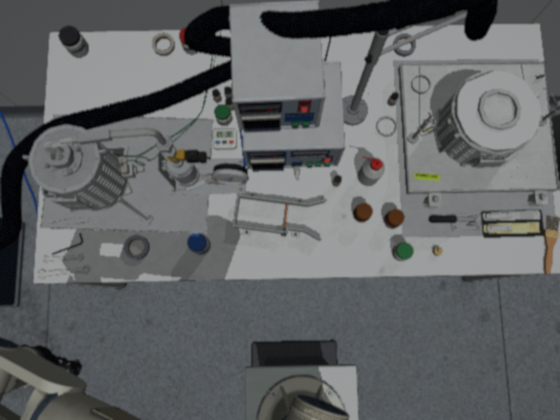

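```bash
cat > h.py <<'E'
from rig import r, vision
import cv2,numpy as np
from scipy.spatial.transform import Rotation as R
def cam(n):
    c=vision.camera_info(n); return c["K"],np.array(c["origin"]),R.from_euler('xyz',c["attitude"]).as_matrix()
def ray(n,u,v,z=None,d=None):
    K,o,A=cam(n); q=np.linalg.inv(K)@np.array([u,v,1.]); w=A@q
    if d is not None: return o+w*d
    return o+w*(z-o[2])/w[2]
def cloud(n,d):
    K,o,A=cam(n); v,u=np.mgrid[:420,:560]
    q=np.stack([(u-K[0,2])/K[0,0]*d,(v-K[1,2])/K[1,1]*d,d],-1)
    return q@A.T+o
def proj(n,P):
    K,o,A=cam(n); q=(np.asarray(P,float)-o)@A; q=q@K.T; return q[...,:2]/q[...,2:]
E
python3 - <<'E'
from h import *
for n in("side","top"):
    f=np.load(f"{n}0.npz");p,d=f["p"],f["d"];C=cloud(n,d)
    hsv=cv2.cvtColor(p,cv2.COLOR_RGB2HSV)
    for name,lo,hi in(("green",(45,90,40),(85,255,255)),("blue",(100,130,40),(125,255,255)),("orange",(5,170,120),(16,255,255))):
        m=cv2.inRange(hsv,lo,hi); k,l,st,ce=cv2.connectedComponentsWithStats(m)
        for i in range(1,k):
            if st[i,4]>25: 
                X=C[l==i]; print(n,name,ce[i].round(1),st[i,4],np.median(X,0).round(1),np.percentile(X,5,0).round(),np.percentile(X,95,0).round())
f=np.load("top0.npz")["p"]
cv2.imwrite("pics/pen0.png",cv2.resize(f[170:270,190:430,::-1],None,fx=3.3,fy=3.3,interpolation=cv2.INTER_CUBIC))
f=np.load("side0.npz")["p"]
cv2.imwrite("pics/pens0.png",cv2.resize(f[100:300,120:350,::-1],None,fx=3,fy=3,interpolation=cv2.INTER_CUBIC))
E
```

```text
side green [306.7 156.3] 98 [ 471.9 -290.2   66.6] [ 453. -313.   53.] [ 489. -278.   70.]
side green [160.4 255.5] 220 [895.8 226.7  66.8] [877. 205.  54.] [916. 241.  70.]
side blue [115.6 202.3] 180 [1074.3   -5.5   82.7] [1053.  -31.   70.] [1097.    8.   86.]
side blue [310.  265.3] 298 [505.5 297.3  82.7] [484. 273.  71.] [527. 314.  85.]
side orange [275.6 221.4] 134 [588.   33.2  21.6] [559.  28.   9.] [615.  39.  35.]
top green [222.2 111.6] 159 [893.7 213.9  68.5] [876. 196.  63.] [911. 232.  74.]
top green [295.  123.8] 33 [785.7   4.6 254.8] [782.  -3. 240.] [791.  12. 262.]
top green [305.3 123.1] 35 [787.6 -21.5 254.5] [783. -29. 245.] [792. -15. 260.]
top green [404.1 250.4] 192 [ 469.5 -302.6   68.3] [ 451. -322.   63.] [ 487. -284.   74.]
top blue [  6.7 127.8] 81 [906.7 927.4 -67.7] [850. 910. -91.] [951. 943. -45.]
top blue [298.7 117.3] 157 [790.7  -2.8 289.3] [789. -35. 271.] [792.  28. 308.]
top blue [ 29.9 189.8] 71 [ 716.6  880.6 -151. ] [ 665.  873. -203.] [ 760.  891. -119.]
top blue [196.6 242.2] 237 [501.9 283.   84.5] [483. 264.  80.] [522. 305.  90.]
```

View pics/pen0.png

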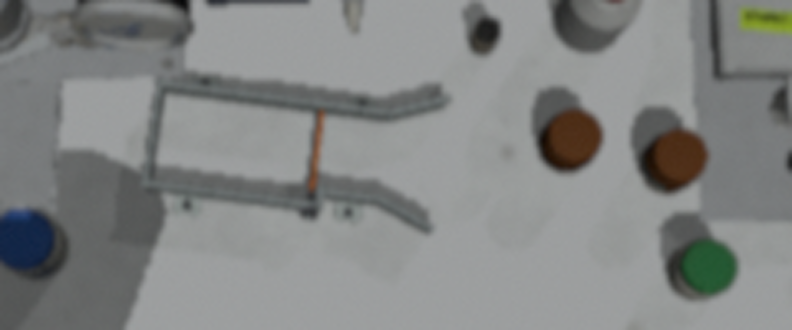

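View pics/pens0.png

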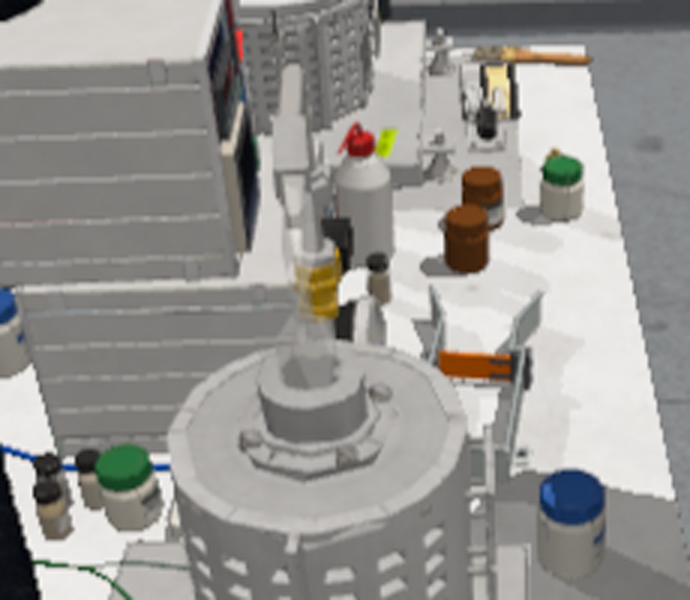

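```bash
cat > pen.py <<'E'
from h import *
from scipy.optimize import least_squares
segs=[((-60,-39),(147,-39)),((-60,39),(-2,39)),((5,52),(147,52)),((147,-39),(147,52)),((-60,-39),(-110,-59)),((-60,39),(-110,59))]
def pts(x,y,yaw):
    c,s=np.cos(yaw),np.sin(yaw); M=np.array([[c,-s],[s,c]]); out=[]
    for a,b in segs:
        t=np.linspace(0,1,30)[:,None]; out.append(np.array(a)*(1-t)+np.array(b)*t)
    return np.vstack(out)@M.T+[x,y]
def dist(P,prm):
    x,y,yaw=prm;c,s=np.cos(yaw),np.sin(yaw); Q=(P-[x,y])@np.array([[c,-s],[s,c]])
    D=[]
    for a,b in segs:
        a=np.array(a,float);b=np.array(b,float);L=b-a
        t=np.clip(((Q-a)@L)/(L@L),0,1); D.append(np.linalg.norm(Q-a-t[:,None]*L,axis=1))
    return np.min(D,0)
if __name__=="__main__":
    for n in("top","side"):
        C=cloud(n,np.load(f"{n}0.npz")["d"]).reshape(-1,3)
        m=(C[:,2]>34)&(C[:,2]<52)&(C[:,0]>500)&(C[:,0]<690)&(C[:,1]>-140)&(C[:,1]<215)
        P=C[m][:,:2]
        best=None
        for y0 in(0,20,40):
          for yaw in(1.4,1.5,1.6,1.7):
            s=least_squares(lambda q:dist(P,q),[590,y0,yaw],loss="cauchy",f_scale=3,x_scale=[1,1,.01])
            if best is None or s.cost<best.cost:best=s
        print(n,len(P),best.x,np.median(dist(P,best.x)),np.percentile(dist(P,best.x),85))
    print(ray("top",404.1,250.4,z=67), ray("top",196.6,242.2,z=83))
E
python3 pen.py
python3 - <<'E'
from h import *
from pen import pts
import sys
f=np.load("top0.npz")["p"].copy()
E
```

```text
top 537 [584.77517544  30.17263765   1.42010322] 1.7258333751451715 5.950926987175291
side 312 [584.26608252  34.42331716   1.4213219 ] 2.122077368749305 23.81032261183016
[ 469.05702567 -303.60178207   67.        ] [501.94699617 284.19656839  83.        ]
```

Run:
```python
from h import *
from pen import pts
for n,box in(("top",(170,270,190,430)),("side",(180,290,230,330))):
    f=np.load(n+"0.npz")["p"]
    a,b,c,d=box;s=3.3 if n=="top" else 5.4
    im=cv2.resize(f[a:b,c:d,::-1],None,fx=s,fy=s,interpolation=cv2.INTER_CUBIC)
    for prm,col in(((584.8,30.2,1.42),(0,0,255)),((584.3,34.4,1.421),(255,0,0))):
        P=pts(*prm);P=np.c_[P,np.full(len(P),43)]
        for q in proj(n,P): cv2.circle(im,(int((q[0]+.5-c)*s),int((q[1]+.5-a)*s)),1,col,-1)
    cv2.imwrite(f"pics/ov_{n}.png",im)
# side jar lid: upper-ellipse centre
f=np.load("side0.npz");hsv=cv2.cvtColor(f["p"],cv2.COLOR_RGB2HSV)
for P in ([469,-303.6,67],[470,-297,67]): print(proj("side",np.array(P)))
C=cloud("side",f["d"]);m=cv2.inRange(hsv,(45,90,40),(85,255,255))>0
X=C[m];X=X[(X[:,1]<-200)];T=X[X[:,2]>63];print(len(T),T.min(0),T.max(0),T.mean(0))
```

```text
[307.33089293 154.13736022]
[307.18259561 155.03194626]
62 [ 449.54083402 -320.79091554   63.08853503] [ 491.96298399 -278.16982618   72.90077912] [ 470.56540294 -297.0810343    67.7906188 ]
```

View pics/ov_top.png

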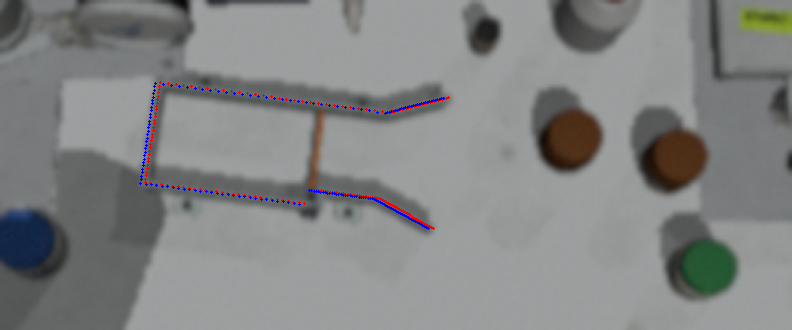

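View pics/ov_side.png

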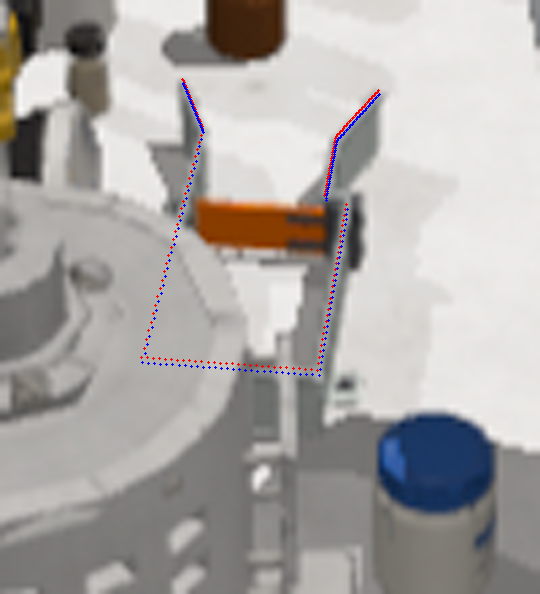

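Run:
```python
from h import *
s=r.sense(); M=R.from_euler('xyz',s["tcp_rot"]);print(M.as_matrix().round(3))
for name,u,v,z in(("weight",437,251,30),("brown1",363,211,67),("brown2",396,217,67),("bottle",373,172,175),("vial",336.5,180.5,56)): print(name,ray("top",u,v,z=z).round())
yaw=1.42;px=np.array([np.cos(yaw),np.sin(yaw),0])
for sg in(1,-1):
    z=sg*px;x=np.array([0,0,-1.]);y=np.cross(z,x);T=R.from_matrix(np.c_[x,y,z]);print(sg,(T*M.inv()).as_rotvec())
# tall stuff near pen
C=cloud("top",np.load("top0.npz")["d"]).reshape(-1,3)
m=(C[:,2]>60)&(C[:,0]>450)&(C[:,0]<720)&(C[:,1]>-420)&(C[:,1]<330)
Q=np.round(C[m][:,:2]/30)*30
U,i=np.unique(Q,axis=0,return_inverse=True)
for k,u in enumerate(U):
    zz=C[m][i.ravel()==k,2]
    if len(zz)>8: print(u,len(zz),zz.max().round())
```

```text
[[-0.    -0.941  0.338]
 [-0.001  0.338  0.941]
 [-1.     0.    -0.001]]
weight [ 469. -408.   30.]
brown1 [ 585. -192.   67.]
brown2 [ 566. -286.   67.]
bottle [ 673. -206.  175.]
vial [ 679. -121.   56.]
1 [ 0.0012049  -0.00032847  0.19401154]
-1 [-4.85625451e-04 -1.78135549e-03 -2.94758055e+00]
[ 450. -330.] 18 72.0
[ 450. -300.] 56 76.0
[ 480. -330.] 37 75.0
[ 480. -300.] 93 76.0
[ 480. -270.] 10 72.0
[480. 270.] 65 91.0
[480. 300.] 51 93.0
[510. 270.] 110 95.0
[510. 300.] 92 92.0
[ 540. -420.] 16 84.0
[ 540. -390.] 33 88.0
[ 540. -300.] 23 75.0
[ 540. -270.] 21 76.0
[ 570. -420.] 21 83.0
[ 570. -390.] 49 89.0
[ 570. -300.] 83 77.0
[ 570. -270.] 77 79.0
[ 570. -210.] 51 75.0
[ 570. -180.] 51 77.0
[ 600. -300.] 10 71.0
[ 600. -210.] 59 78.0
[ 600. -180.] 57 76.0
[ 630. -420.] 11 70.0
[ 630. -390.] 21 70.0
[ 630. -360.] 12 70.0
[ 630. -330.] 11 70.0
[ 660. -420.] 40 71.0
[ 660. -390.] 62 69.0
[ 660. -360.] 71 70.0
[ 660. -330.] 40 69.0
[ 660. -240.] 12 111.0
[ 660. -210.] 30 121.0
[660. 150.] 119 203.0
[660. 180.] 141 210.0
[660. 210.] 115 202.0
[660. 240.] 34 322.0
[660. 270.] 38 325.0
[660. 300.] 254 241.0
[660. 330.] 67 239.0
[ 690. -420.] 37 72.0
[ 690. -390.] 79 70.0
[ 690. -360.] 79 72.0
[ 690. -330.] 48 73.0
[ 690. -240.] 85 159.0
[ 690. -210.] 191 177.0
[ 690. -180.] 38 121.0
[ 690. -120.] 12 66.0
[690. 150.] 89 204.0
[690. 180.] 103 208.0
[690. 210.] 101 311.0
[690. 240.] 178 331.0
[690. 270.] 315 331.0
[690. 300.] 481 483.0
[690. 330.] 171 494.0
[ 720. -420.] 17 66.0
[ 720. -390.] 31 67.0
[ 720. -360.] 39 71.0
[ 720. -330.] 27 69.0
[ 720. -240.] 21 161.0
[ 720. -210.] 61 180.0
[ 720. -180.] 23 165.0
[720.  60.] 11 116.0
[720.  90.] 29 119.0
[720. 120.] 22 119.0
[720. 270.] 9 128.0
[720. 300.] 15 408.0
```

Run:
```python
from h import *
for n in("top","side"):
    C=cloud(n,np.load(n+"0.npz")["d"]).reshape(-1,3)
    for y0 in range(60,260,20):
        m=(C[:,2]>70)&(C[:,0]>560)&(C[:,0]<800)&(C[:,1]>y0)&(C[:,1]<y0+20)
        if m.sum()>5: print(n,y0,m.sum(),np.percentile(C[m],2,0).round())
```

```text
top 60 565 [720.  60.  93.]
top 80 560 [720.  80.  89.]
top 100 580 [720. 100.  88.]
top 120 563 [668. 121.  92.]
top 140 398 [662. 140. 117.]
top 160 166 [661. 160. 112.]
top 180 157 [662. 181. 110.]
top 200 144 [664. 200. 116.]
top 220 134 [666. 220. 136.]
top 240 145 [674. 240.  72.]
side 60 147 [760.  61. 201.]
side 80 177 [756.  80. 201.]
side 100 173 [753. 101. 200.]
side 120 328 [749. 120. 201.]
side 140 1194 [665. 140. 134.]
side 160 42 [666. 160. 158.]
side 180 59 [669. 181. 194.]
side 200 75 [669. 201. 187.]
side 220 27 [674. 225. 254.]
side 240 42 [673. 240. 301.]
```

Request:
step_arm:
  rows:
    - [15,-60,0,0,0,0.02,70]
    - [30,-120,0,0,0,0.05,70]
    - [45,-180,0,0,0,0.1,70]
    - [60,-240,0,0,0,0.15,70]
    - [75,-300,0,0,0,0.19,70]
    - [90,-360,0,0,0,0.19,70]
    - [110,-420,0,0,0,0.19,70]
    - [130,-480,0,0,0,0.19,70]
  force: 30

```text
clock: 1.1
eef_pos: [340.8, 107.4, 230.8]
tcp_rot: [-2.336, 1.57, -0.919]
contact_force: [1.6, 0.7, 1.1]
opening: 0.82
```

Request:
step_arm:
  rows:
    - [16,-55,0,0,0,0,70]
    - [32,-110,0,0,0,0,70]
    - [48,-165,0,0,0,0,70]
    - [64,-220,-10,0,0,0,70]
    - [80,-275,-30,0,0,0,70]
    - [100,-330,-50,0,0,0,70]
    - [118,-380,-70,0,0,0,70]
    - [128,-410,-80,0,0,0,70]

```text
clock: 2.1
eef_pos: [468.7, -304.7, 149.2]
tcp_rot: [2.337, 1.57, -2.531]
contact_force: [0.6, -0.7, -0.2]
opening: 0.819
```

```bash
cat > st.py <<'E'
from h import *
import sys
T0=lambda ang:R.from_matrix(np.c_[[0,0,-1.],np.cross([np.cos(ang),np.sin(ang),0],[0,0,-1.]),[np.cos(ang),np.sin(ang),0]])
s=r.sense();M=R.from_euler('xyz',s["tcp_rot"])
print(s["clock"],s["eef_pos"].round(1),s["contact_force"].round(1),s["opening"].round(3),s["qpos"].round(2))
print("turn to jaws-along",(T0(1.42)*M.inv()).as_rotvec().round(3),"across",(T0(1.42-np.pi/2)*M.inv()).as_rotvec().round(3),(T0(1.42+np.pi/2)*M.inv()).as_rotvec().round(3))
p=s["eef_pos"][:2]-[583,30];print("pen xy",(p@np.array([[np.cos(1.42),-np.sin(1.42)],[np.sin(1.42),np.cos(1.42)]])).round(1))
if len(sys.argv)>1:
    for n in("top","side"):
        p,d=vision.grab_frame(n);np.savez(f"{n}{sys.argv[1]}.npz",p=p,d=d);cv2.imwrite(f"pics/{n}{sys.argv[1]}.png",p[:,:,::-1])
E
python3 st.py 1
```

```text
Traceback (most recent call last):
  File "st.py", line 5, in <module>
    print(s["clock"],s["eef_pos"].round(1),s["contact_force"].round(1),s["opening"].round(3),s["qpos"].round(2))
                                                                       ^^^^^^^^^^^^^^^^^^
AttributeError: 'float' object has no attribute 'round'
```

Run:
```python
from h import *
a=np.load("side1.npz")["p"][100:260,200:400,::-1]
cv2.imwrite("pics/s1z.png",cv2.resize(a,None,fx=3.5,fy=3.5,interpolation=cv2.INTER_CUBIC))
```

```text
Traceback (most recent call last):
FileNotFoundError: [Errno 2] No such file or directory: 'side1.npz'
```

```bash
sed -i 's/s\["opening"\].round(3)/round(s["opening"],3)/' st.py; python3 st.py 1;  python3 - <<'E'
from h import *
a=np.load("side1.npz")["p"][100:260,200:400,::-1]
b=np.load("top1.npz")["p"][150:310,300:460,::-1]
cv2.imwrite("pics/s1z.png",np.hstack([cv2.resize(x,(400,400),interpolation=cv2.INTER_CUBIC) for x in(a,b)]))
E
```

```text
2.1 [ 468.7 -304.7  149.2] [ 0.6 -0.7 -0.2] 0.819 [-0.58  0.35  1.85 -0.    0.95 -1.99]
turn to jaws-along [ 0.    -0.     0.005] across [-0.000e+00 -1.000e-03 -1.566e+00] [ 1.000e-03 -0.000e+00  1.576e+00]
pen xy [-348.1   62.7]
```

View pics/s1z.png

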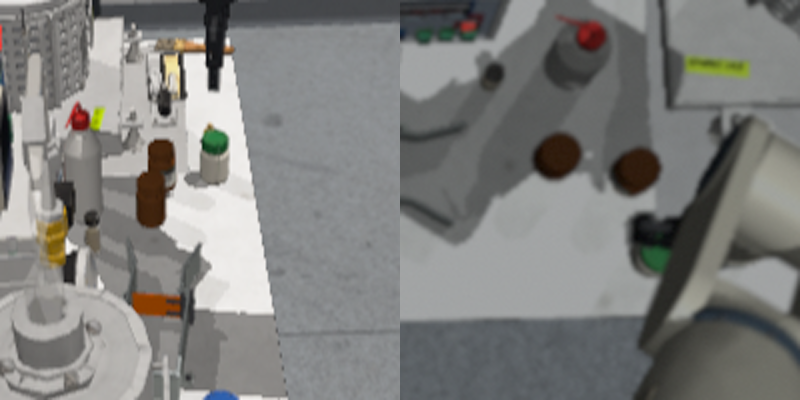

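The fingers (side crop at about (214,80)) stand straight over the green lid at (214,140), so I descend.

Request:
step_arm:
  rows:
    - [0,2,-20,0,0,0,70]
    - [0,2,-45,0,0,0,70]
    - [0,2,-70,0,0,0,70]
    - [0,2,-90,0,0,0,70]
    - [0,2,-105,0,0,0,70]
    - [0,2,-118,0,0,0,70]
    - [0,2,-128,0,0,0,70]
    - [0,2,-131,0,0,0,70]

```text
clock: 3.2
eef_pos: [468.8, -302.9, 17.7]
tcp_rot: [2.25, 1.57, -2.619]
contact_force: [0.3, -0.3, 0.0]
opening: 0.817
```

```bash
python3 st.py 2;  python3 - <<'E'
from h import *
a=np.load("side2.npz")["p"][120:200,260:360,::-1]
cv2.imwrite("pics/s2z.png",cv2.resize(a,None,fx=6,fy=6,interpolation=cv2.INTER_CUBIC))
E
```

```text
3.2 [ 468.8 -302.9   17.7] [ 0.3 -0.3  0. ] 0.817 [-0.58  0.54  1.92 -0.    0.68 -1.99]
turn to jaws-along [ 0.    -0.001  0.005] across [-0.000e+00 -1.000e-03 -1.565e+00] [ 1.000e-03 -0.000e+00  1.576e+00]
pen xy [-346.3   62.9]
```

View pics/s2z.png

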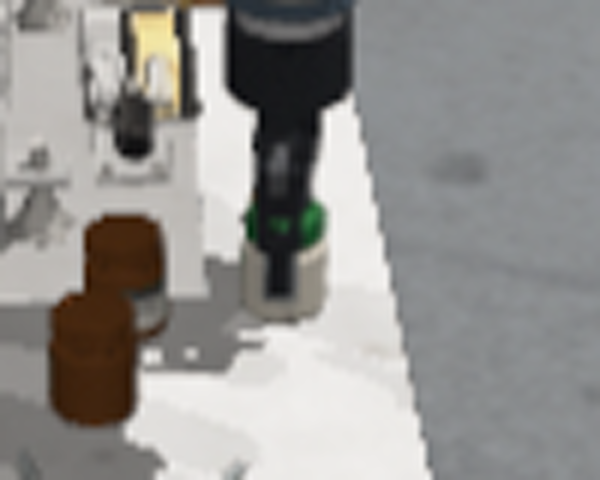

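Request:
step_arm:
  rows:
    - [-1,0,0,0,0,0,45]
    - [-1,0,0,0,0,0,45]
    - [-1,0,0,0,0,0,45]
    - [-1,0,0,0,0,0,45]
    - [-1,0,0,0,0,0,45]
    - [-1,0,5,0,0,0,45]
    - [-1,0,20,0,0,0,45]
    - [-1,0,40,0,0,0,45]
  force: 30

```text
clock: 4.3
eef_pos: [467.7, -302.9, 58.9]
tcp_rot: [1.949, 1.57, -2.92]
contact_force: [-0.1, 0.4, -2.2]
opening: 0.584
```

```bash
python3 st.py 3;  python3 - <<'E'
from h import *
a=np.load("side3.npz")["p"][120:200,260:360,::-1]
cv2.imwrite("pics/s3z.png",cv2.resize(a,None,fx=6,fy=6,interpolation=cv2.INTER_CUBIC))
E
```

```text
4.3 [ 467.7 -302.9   58.9] [-0.1  0.4 -2.2] 0.584 [-0.58  0.47  1.91 -0.    0.76 -1.99]
turn to jaws-along [ 0.    -0.001  0.006] across [-1.000e-03 -1.000e-03 -1.565e+00] [ 1.000e-03 -1.000e-03  1.576e+00]
pen xy [-346.4   64. ]
```

View pics/s3z.png

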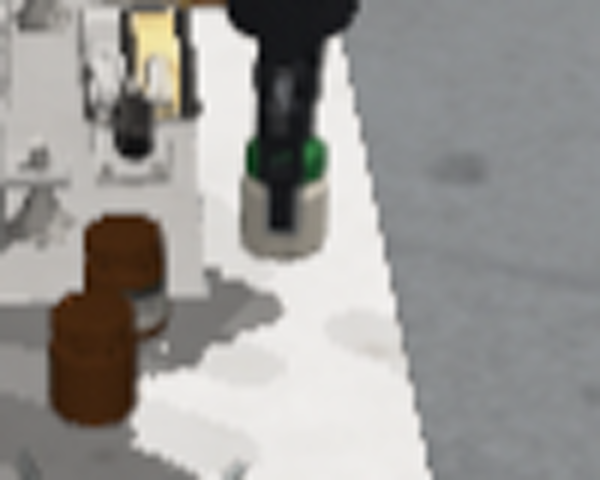

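Request:
step_arm:
  rows:
    - [0,10,25,0,0,0.003,45]
    - [0,45,45,0,0,0.006,45]
    - [0,85,45,0,0,0.006,45]
    - [5,130,45,0,0,0.006,45]
    - [25,175,45,0,0,0.006,45]
    - [60,215,45,0,0,0.006,45]
    - [90,245,40,0,0,0.006,45]
    - [103,256,30,0,0,0.006,45]

```text
clock: 5.4
eef_pos: [574.1, -46.2, 90.5]
tcp_rot: [-1.981, 1.565, -0.558]
contact_force: [-0.1, 0.4, -1.0]
opening: 0.587
```

Request:
step_arm:
  rows:
    - [0,0,0,0,0,0,45]
    - [0,0,0,0,0,0,45]
    - [0,0,-1,0,0,0,45]
    - [0,0,-2,0,0,0,45]
    - [0,0,-3,0,0,0,45]
    - [0,0,-4,0,0,0,45]
    - [0,0,-4,0,0,0,45]
    - [0,0,-4,0,0,0,45]

```text
clock: 6.4
eef_pos: [574.1, -46.2, 86.5]
tcp_rot: [-1.976, 1.565, -0.554]
contact_force: [0.2, -0.4, -1.0]
opening: 0.59
```

```bash
python3 st.py 4;  python3 - <<'E'
from h import *
a=np.load("side4.npz")["p"][150:270,220:370,::-1]
b=np.load("top4.npz")["p"][170:290,210:360,::-1]
cv2.imwrite("pics/s4z.png",np.hstack([cv2.resize(x,(400,320),interpolation=cv2.INTER_CUBIC) for x in(a,b)]))
E
```

```text
6.4 [574.1 -46.2  86.5] [ 0.2 -0.4 -1. ] 0.59 [-0.08  0.45  1.86 -0.    0.83 -1.5 ]
turn to jaws-along [ 0.003  0.005 -0.003] across [ 6.000e-03  1.000e-03 -1.573e+00] [-1.000e-03  6.000e-03  1.568e+00]
pen xy [-76.7  -2.6]
```

View pics/s4z.png

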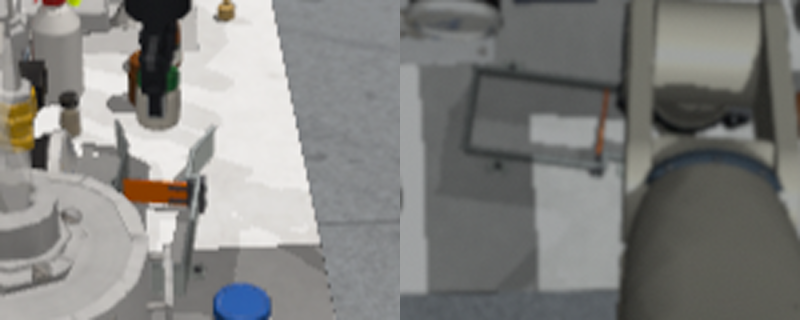

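Request:
step_arm:
  rows:
    - [-3,0,-12,0.003,0.005,0,45]
    - [-3,-1,-26,0.003,0.005,0,45]
    - [-3,-1,-40,0.003,0.005,0,45]
    - [-3,-1,-52,0.003,0.005,0,45]
    - [-3,-1,-60,0.003,0.005,0,45]
    - [-3,-1,-65,0.003,0.005,0,45]
    - [-3,-1,-68,0.003,0.005,0,45]
    - [-3,-1,-68,0.003,0.005,0,45]

```text
clock: 7.5
eef_pos: [571.5, -47.2, 18.9]
tcp_rot: [-1.006, 1.57, 0.416]
contact_force: [0.4, -0.2, -1.5]
opening: 0.586
```

```bash
python3 st.py 5;  python3 - <<'E'
from h import *
a=np.load("side5.npz")["p"][170:250,240:340,::-1]
cv2.imwrite("pics/s5z.png",cv2.resize(a,None,fx=6,fy=6,interpolation=cv2.INTER_CUBIC))
E
```

```text
7.5 [571.5 -47.2  18.9] [ 0.4 -0.2 -1.5] 0.586 [-0.09  0.55  1.89  0.    0.7  -1.51]
turn to jaws-along [-0.     0.    -0.003] across [ 0.     0.    -1.573] [-0.     0.     1.568]
pen xy [-78.1  -0.2]
```

View pics/s5z.png

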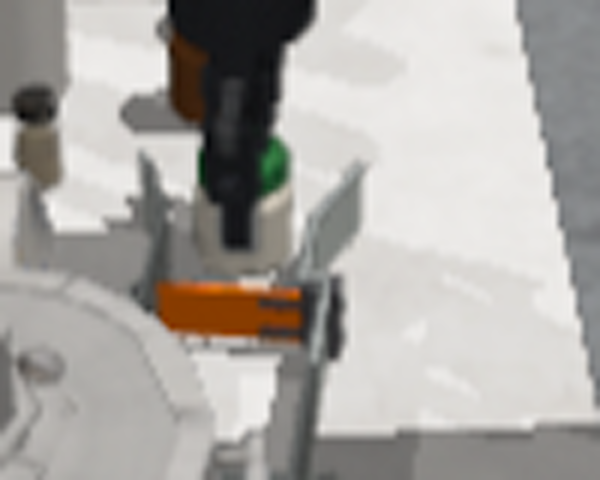

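Request:
step_arm:
  rows:
    - [0,0,-1,0,0,0,45]
    - [0,0,-1,0,0,0,56]
    - [0,0,-1,0,0,0,68]
    - [0,0,-1,0,0,0,68]
    - [0,0,5,0,0,0,68]
    - [0,0,30,0,0,0,68]
    - [0,0,60,0,0,0,68]
    - [0,0,90,0,0,0,68]

```text
clock: 8.6
eef_pos: [571.3, -47.2, 110.0]
tcp_rot: [-0.841, 1.571, 0.582]
contact_force: [0.1, 0.5, 0.2]
opening: 0.799
```

```bash
python3 st.py 6;  python3 - <<'E'
from h import *
a=np.load("side6.npz")["p"][150:250,220:345,::-1]
cv2.imwrite("pics/s6z.png",cv2.resize(a,None,fx=6,fy=6,interpolation=cv2.INTER_CUBIC))
E
```

```text
8.6 [571.3 -47.2 110. ] [0.1 0.5 0.2] 0.799 [-0.09  0.42  1.85  0.    0.88 -1.51]
turn to jaws-along [-0.     0.    -0.003] across [ 0.     0.    -1.573] [-0.     0.     1.568]
pen xy [-78.1  -0. ]
```

View pics/s6z.png

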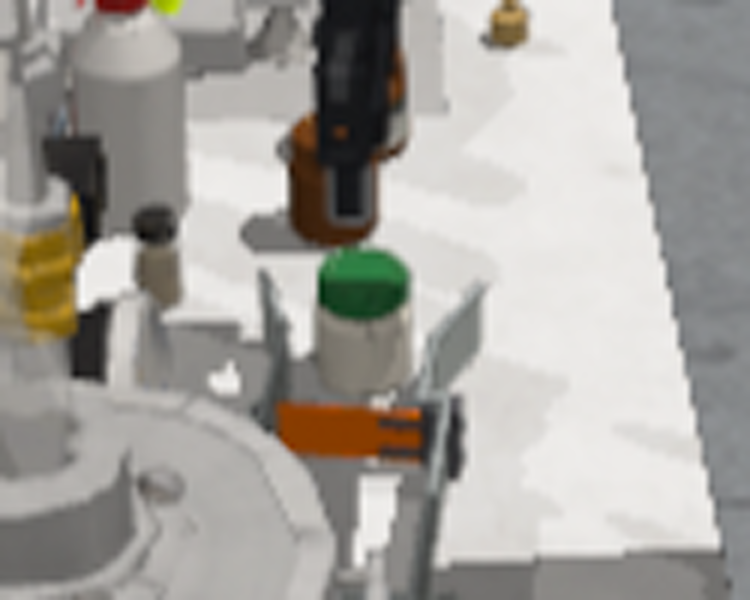

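The jar stands upright in the entry (crop (365,320)) before the shut orange gate. I back off along the lane and turn the jaws across it.

Request:
step_arm:
  rows:
    - [0,0,0,0,0,-0.18,20]
    - [-2,-10,0,0,0,-0.36,20]
    - [-4,-25,0,0,0,-0.54,20]
    - [-6,-40,0,0,0,-0.72,20]
    - [-8,-55,0,0,0,-0.9,20]
    - [-11,-70,0,0,0,-1.08,20]
    - [-11,-72,0,0,0,-1.26,20]
    - [-11,-72,0,0,0,-1.44,20]

```text
clock: 9.7
eef_pos: [562.1, -119.7, 111.7]
tcp_rot: [-1.625, 1.565, -1.649]
contact_force: [-0.5, -0.7, 0.4]
opening: 0.234
```

Request:
step_arm:
  rows:
    - [0,0,0,0,0,-0.13,20]
    - [0,0,-20,0,0,-0.13,20]
    - [0,0,-40,0,0,-0.13,20]
    - [0,0,-60,0,0,-0.13,20]
    - [0,0,-72,0,0,-0.13,20]
    - [0,0,-80,0,0,-0.13,20]
    - [0,0,-85,0,0,-0.13,20]
    - [0,0,-85,0,0,-0.13,20]

```text
clock: 10.7
eef_pos: [562.2, -119.7, 26.6]
tcp_rot: [-1.637, 1.565, -1.79]
contact_force: [0.4, -0.3, -0.4]
opening: 0.236
```

```bash
python3 st.py 7;  python3 - <<'E'
from h import *
f=np.load("side7.npz")
a=f["p"][150:250,220:345,::-1]
cv2.imwrite("pics/s7z.png",cv2.resize(a,None,fx=6,fy=6,interpolation=cv2.INTER_CUBIC))
for n in("side","top"):
    f=np.load(n+"7.npz");hsv=cv2.cvtColor(f["p"],cv2.COLOR_RGB2HSV);m=cv2.inRange(hsv,(45,90,40),(85,255,255))>0
    C=cloud(n,f["d"])[m];C=C[(abs(C[:,1])<120)&(C[:,2]>62)&(C[:,2]<80)];C=C[C[:,0]<660]
    if len(C): print(n,len(C),C.mean(0),C.min(0),C.max(0))
E
```

```text
10.7 [ 562.2 -119.7   26.6] [ 0.4 -0.3 -0.4] 0.236 [-0.21  0.54  1.88 -0.01  0.72 -0.05]
turn to jaws-along [0.005 0.003 1.574] across [ 0.006 -0.001  0.003] [-2.000e-03 -9.000e-03 -3.139e+00]
pen xy [-151.1   -1.9]
side 102 [573.28548635 -39.84780904  67.08228198] [551.0528939  -64.481331    62.13168908] [595.05407293 -18.75996778  72.13910565]
top 171 [571.18029267 -48.06845318  68.42207131] [550.05773741 -70.43644326  62.44382569] [592.96326506 -26.87931658  77.31899654]
```

View pics/s7z.png

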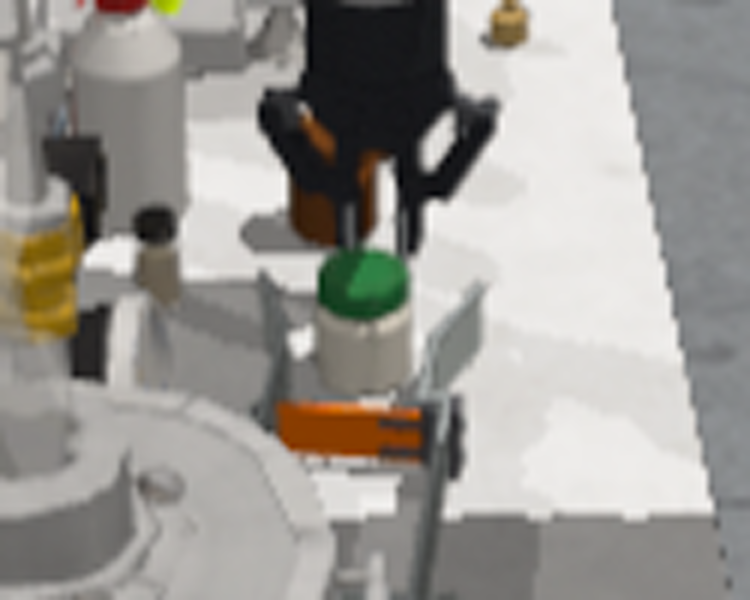

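Request:
step_arm:
  rows:
    - [-1,0,-4,0.006,-0.001,0.003,20]
    - [-2,0,-8,0.006,-0.001,0.003,20]
    - [-1,6,-8,0.006,-0.001,0.003,20]
    - [0,12,-8,0.006,-0.001,0.003,20]
    - [1,18,-8,0.006,-0.001,0.003,20]
    - [2,24,-8,0.006,-0.001,0.003,20]
    - [3,30,-8,0.006,-0.001,0.003,20]
    - [3,32,-8,0.006,-0.001,0.003,20]

```text
clock: 11.8
eef_pos: [565.6, -87.3, 19.1]
tcp_rot: [0.667, 1.57, 0.517]
contact_force: [-1.0, -0.6, -0.0]
opening: 0.232
```

```bash
python3 st.py
```

```text
11.8 [565.6 -87.3  19.1] [-1.  -0.6 -0. ] 0.232 [-0.16  0.55  1.89  0.    0.7  -0.01]
turn to jaws-along [-1.00e-03  0.00e+00  1.57e+00] across [-0.     0.001 -0.   ] [-1.000e-03 -0.000e+00  3.141e+00]
pen xy [-118.5   -0.4]
```

Now push along (0.15, 0.99), 6 mm per row.

Request:
step_arm:
  rows:
    - [1,6,0,0,0,0,20]
    - [2,12,0,0,0,0,20]
    - [3,18,0,0,0,0,20]
    - [4,24,0,0,0,0,20]
    - [5,30,0,0,0,0,20]
    - [5,36,0,0,0,0,20]
    - [6,42,0,0,0,0,20]
    - [7,48,0,0,0,0,20]

```text
clock: 12.8
eef_pos: [572.5, -38.9, 19.1]
tcp_rot: [0.76, 1.57, 0.61]
contact_force: [-0.3, -1.2, -0.2]
opening: 0.236
```

```bash
cat > look.py <<'E'
import sys;from h import *
k=sys.argv[1]
a=np.load(f"side{k}.npz")["p"][150:270,220:345,::-1]
b=np.load(f"top{k}.npz")["p"][170:290,210:335,::-1]
cv2.imwrite(f"pics/z{k}.png",np.hstack([cv2.resize(x,(400,384),interpolation=cv2.INTER_CUBIC) for x in(a,b)]))
E
python3 st.py 8; python3 look.py 8
```

```text
12.8 [572.5 -38.9  19.1] [-0.3 -1.2 -0.2] 0.236 [-0.07  0.55  1.88  0.    0.7   0.08]
turn to jaws-along [-1.00e-03  0.00e+00  1.57e+00] across [-0.  0. -0.] [-1.000e-03 -0.000e+00  3.141e+00]
pen xy [-69.6  -0. ]
```

View pics/z8.png

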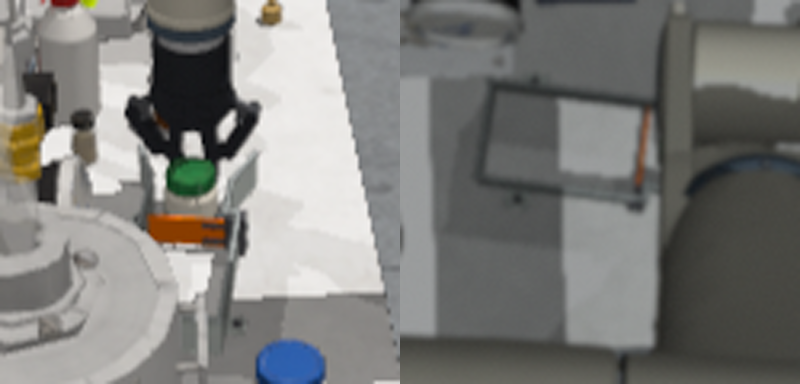

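Jar (left crop (192,185)) is upright just before the gate, centred between the fingers. Continuing.

Request:
step_arm:
  rows:
    - [1,5,0,0,0,0,20]
    - [2,10,0,0,0,0,20]
    - [2,15,0,0,0,0,20]
    - [3,20,0,0,0,0,20]
    - [4,25,0,0,0,0,20]
    - [5,30,0,0,0,0,20]
    - [5,35,0,0,0,0,20]
    - [6,40,0,0,0,0,20]

```text
clock: 13.9
eef_pos: [578.7, 1.7, 19.1]
tcp_rot: [0.697, 1.57, 0.547]
contact_force: [-0.3, -3.9, 1.1]
opening: 0.228
```

```bash
python3 st.py 9; python3 look.py 9
```

```text
13.9 [578.7   1.7  19.1] [-0.3 -3.9  1.1] 0.228 [0.   0.56 1.87 0.   0.71 0.15]
turn to jaws-along [-1.00e-03  0.00e+00  1.57e+00] across [-0.     0.001 -0.001] [-1.000e-03 -1.000e-03  3.141e+00]
pen xy [-28.6  -0. ]
```

View pics/z9.png

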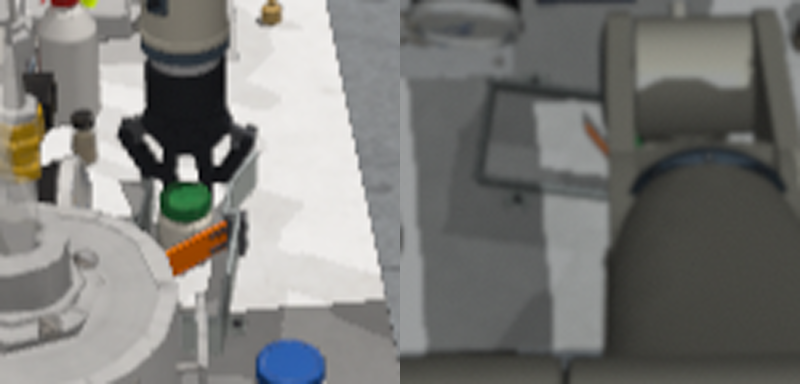

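Request:
step_arm:
  rows:
    - [1,5,0,0,0,0,20]
    - [2,10,0,0,0,0,20]
    - [2,15,0,0,0,0,20]
    - [3,20,0,0,0,0,20]
    - [4,25,0,0,0,0,20]
    - [5,30,0,0,0,0,20]
    - [5,35,0,0,0,0,20]
    - [6,40,0,0,0,0,20]

```text
clock: 15.0
eef_pos: [584.7, 42.3, 19.1]
tcp_rot: [1.121, 1.57, 0.972]
contact_force: [-0.4, -1.8, 0.0]
opening: 0.235
```

```bash
python3 st.py 10; python3 look.py 10
```

```text
15.0 [584.7  42.3  19.1] [-0.4 -1.8  0. ] 0.235 [0.07 0.57 1.86 0.   0.72 0.22]
turn to jaws-along [-1.00e-03 -0.00e+00  1.57e+00] across [-0.001  0.    -0.001] [-1.00e-03 -1.00e-03  3.14e+00]
pen xy [12.4  0.2]
```

View pics/z10.png

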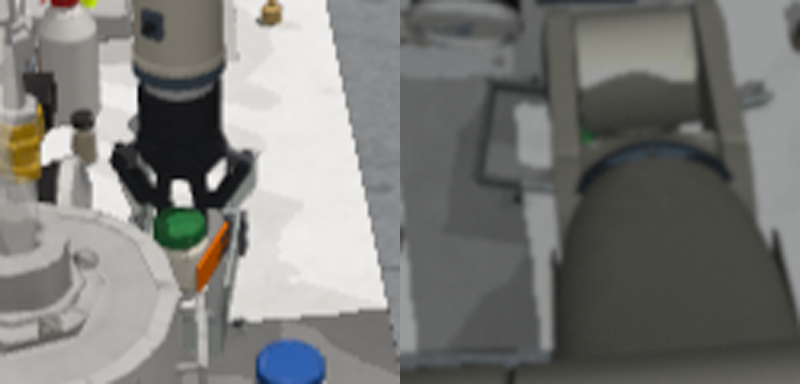

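Request:
step_arm:
  rows:
    - [1,5,0,0,0,0,20]
    - [2,10,0,0,0,0,20]
    - [2,15,0,0,0,0,20]
    - [3,20,0,0,0,0,20]
    - [4,25,0,0,0,0,20]
    - [5,30,0,0,0,0,20]
    - [5,35,0,0,0,0,20]
    - [6,40,0,0,0,0,20]

```text
clock: 16.1
eef_pos: [590.7, 83.0, 19.1]
tcp_rot: [1.279, 1.57, 1.129]
contact_force: [-0.3, -1.9, -0.2]
opening: 0.237
```

```bash
python3 st.py 11; python3 look.py 11
```

```text
16.1 [590.7  83.   19.1] [-0.3 -1.9 -0.2] 0.237 [0.14 0.58 1.83 0.   0.73 0.28]
turn to jaws-along [-1.000e-03 -0.000e+00  1.569e+00] across [-0.001  0.    -0.001] [-1.00e-03 -1.00e-03  3.14e+00]
pen xy [53.5  0.3]
```

View pics/z11.png

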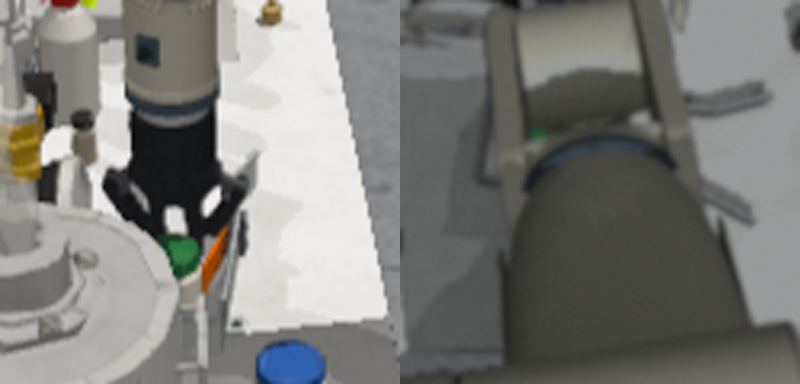

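Request:
step_arm:
  rows:
    - [1,5,0,0,0,0,20]
    - [2,10,0,0,0,0,20]
    - [2,15,0,0,0,0,20]
    - [3,18,0,0,0,0,20]
    - [3,18,0,0,0,0,20]
    - [3,17,0,0,0,0,20]
    - [3,15,0,0,0,0,20]
    - [3,14,0,0,0,0,20]

```text
clock: 17.2
eef_pos: [593.8, 97.1, 19.1]
tcp_rot: [1.255, 1.569, 1.106]
contact_force: [0.8, 0.7, 0.2]
opening: 0.234
```

Request:
step_arm:
  rows:
    - [0,0,5,0,0,0,20]
    - [0,0,20,0,0,0,20]
    - [0,0,40,0,0,0,20]
    - [0,0,65,0,0,0,20]
    - [0,0,90,0,0,0,20]
    - [-5,-30,115,0,0,0,20]
    - [-30,-80,130,0,0,0,20]
    - [-60,-130,140,0,0,0,20]

```text
clock: 18.2
eef_pos: [534.0, -34.0, 161.5]
tcp_rot: [0.385, 1.567, 0.237]
contact_force: [0.6, -0.7, -0.5]
opening: 0.234
```

Request:
step_arm:
  rows:
    - [-30,-40,0,0,0,0,20]
    - [-60,-90,0,0,0,0,20]
    - [-100,-140,0,0,0,0,20]
    - [-120,-180,0,0,0,0,20]
    - [-130,-220,0,0,0,0,20]
    - [-130,-250,0,0,0,0,20]
    - [-130,-250,0,0,0,0,20]
    - [-130,-250,0,0,0,0,20]

```text
clock: 19.2
eef_pos: [403.9, -283.5, 162.2]
tcp_rot: [0.39, 1.567, 0.242]
contact_force: [-0.8, 0.5, 0.0]
opening: 0.236
```

```bash
python3 st.py 12; python3 look.py 12
python3 - <<'E'
from h import *
f=np.load("top12.npz");hsv=cv2.cvtColor(f["p"],cv2.COLOR_RGB2HSV);m=cv2.inRange(hsv,(45,90,40),(85,255,255))>0
C=cloud("top",f["d"])[m];C=C[(abs(C[:,1]-100)<100)&(C[:,2]>55)&(C[:,2]<85)&(C[:,0]<660)]
print(len(C),C.mean(0)); p=C.mean(0)[:2]-[583,30];print(p@np.array([[np.cos(1.42),-np.sin(1.42)],[np.sin(1.42),np.cos(1.42)]]))
E
```

```text
19.2 [ 403.9 -283.5  162.2] [-0.8  0.5  0. ] 0.236 [-0.62  0.23  1.98  0.    0.93 -0.47]
turn to jaws-along [-0.004  0.002  1.568] across [-0.001  0.004 -0.002] [-6.000e-03 -1.000e-03  3.139e+00]
pen xy [-336.8  130. ]
178 [595.97739652 133.45770575  68.2440493 ]
[104.23317866   2.71185652]
```

View pics/z12.png

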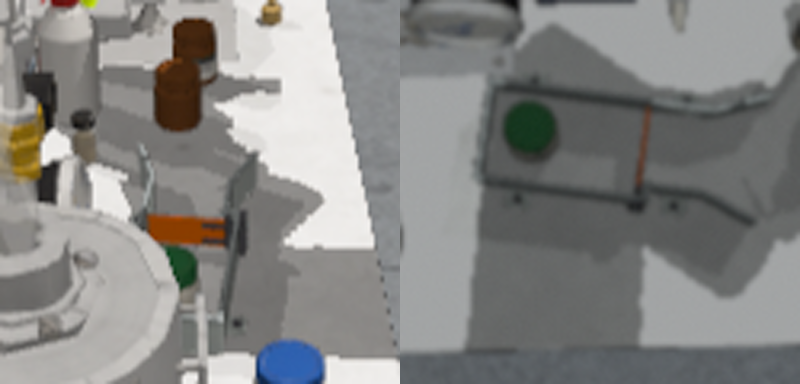

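View pics/top12.png

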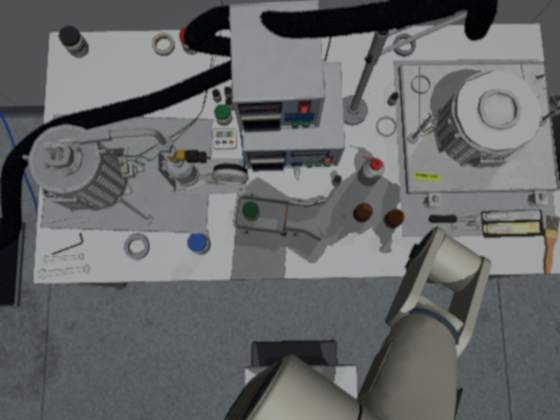

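The jar stands in the pen (top image (250,210)) at about x 104, y +3 mm in the pen frame. The gate is back across the gateway at (286,218), the other things have not moved and the arm is clear.

```bash
python3 -c "
from rig import r,order
print(order.sign_off())"
```

```text
the job is handed in; nothing more can be done
None
```

The green-lidded jar is standing in the pen with the gate shut behind it, and the job is handed in. No verdict was reported.

**What I did:** I gripped the jar and set it upright in the flared entry, about 78 mm before the gate. I let go, then pushed it from behind with the fingers low (tips 19 mm above the bench) so that the jar itself swung the gate open. I pushed it well past the gate, backed off, lifted the fingers straight up and moved the arm clear. The last clock reading was 19.2 s.

**Last checks:**
- **Jar:** The final pictures show it upright, with its lid centre at about x = 104 mm, y = +3 mm in the pen frame. The pen's own position is known to about 2–4 mm, because the two cameras differed by that much.
- **Gate:** In both views it lies across the gateway as it did at the start. I judged this by eye and did not measure the angle.
- **Other things:** The top view shows no visible shift in the other things. I did not measure their positions again.
- **Forces:** The highest contact force read was about 4 N, while pushing the gate open, and no check failed. Readings were taken only at the end of each move, so a brief peak in between would not show.

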